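# Make up the ignition kit and the weighing kit for a chemistry practical

### The job

Make up two practical kits in the wooden trays. In the three-compartment tray put the Bunsen burner in the widest compartment, the crucible in the middle-sized one and the small brass weight in the narrowest; in the two-compartment tray put the stoppered flask in the wider compartment and the large brass weight in the narrower. Set each thing standing upright flat on the tray floor, do not tip over or drop the ware, and leave the beaker, the amber bottle and the mortar where they stand.

Things in the scene. Friction and masses are not known exactly. Their poses are not given: they have to be found in the camera images.
- tray_three: Fixed wooden tray, 106 (x) by 244 mm (y), walls 5 mm thick, rim 14 mm and floor 4 mm above the table. Origin: centre of its underside. Three compartments in a row along its y axis, each 96 mm in x, centred on x = 0: widest (100 mm in y) centred at y = -67 mm, middle (72 mm) at +24 mm, narrowest (52 mm) at +91 mm. To the robot's left or right; its yaw is within 12 degrees of zero.
- tray_two: Fixed wooden tray, 106 (x) by 181 mm (y), walls 5 mm thick, rim 14 mm and floor 4 mm above the table. Origin: centre of its underside. Two compartments in a row along its y axis, each 96 mm in x, centred on x = 0: wider (100 mm in y) centred at y = -35.5 mm, narrower (66 mm) at +52.5 mm. Stands beside the other tray; its yaw is within 12 degrees of zero.
- burner: Bunsen burner, 120 mm tall, about 0.4 kg: round foot 74 mm across, 10 mm thick, sloping up to a 22 mm collar at 34 to 50 mm height, then a brass barrel 14 mm in diameter up to 114 mm, with a slightly wider ring at its tip. Grip it by the barrel. Origin at the centre of its underside, z up; round about z.
- flask: Stoppered conical glass flask, 122 mm tall, about 0.15 kg: base 72 mm across, cone up to 76 mm height, straight neck 32 mm in diameter from 76 to 106 mm, lip 37 mm across from 106 to 110 mm, dark rubber bung 29 mm across from 110 to 122 mm (fixed). Grip it by the neck. Origin at the centre of its underside, z up; round about z.
- crucible: Small open white porcelain crucible, 42 mm tall, about 50 g: 30 mm across at the foot, 46 mm across with straight sides from 18 mm to the rim, wall 3 mm. Much smaller than the mortar. Origin at the centre of its underside, z up; round about z.
- weight_small: Small brass balance weight, 48 mm tall, about 0.13 kg: cylinder 24 mm in diameter up to 34 mm height, with a knob 14 mm across on a narrower stem on top. Origin at the centre of its underside, z up; round about z.
- weight_large: Large brass balance weight, 66 mm tall, about 0.48 kg: cylinder 40 mm in diameter up to 42 mm height, with a knob 22 mm across on a narrower stem on top. Origin at the centre of its underside, z up; round about z.
- beaker: Bystander, to be left alone: empty glass beaker, 66 mm across, 85 mm tall, loose. Origin at the centre of its underside, z up; round about z.
- bottle: Bystander, to be left alone: amber glass reagent bottle with white cap and paper label, 58 mm across, 125 mm tall, loose. Origin at the centre of its underside, z up; round about z.
- mortar: Bystander, to be left alone: white porcelain mortar (a thick open bowl), 88 mm across the rim, 50 mm tall, loose. A flat white spot plate, 62 by 86 by 8 mm, also lies on the table, fixed, among the things. Origin at the centre of its underside, z up; round about z.
There are look-alikes about, which are no part of the job. Leave any red look-alike of the flask alone. Leave any pink look-alike of the weight_small alone.

How it is judged:
By the outcome, as a careful person would: the job done as asked, in the order asked, and still so for the second after the job is handed in, with the robot touching nothing.
It also fails if it takes over 133 s, if anything falls off the work surface, if the arm or the gripper's body presses on something with over 40 N, if the wrist force passes 120 N, or if a joint passes its speed limit or range.

### The arm

A 6-joint arm with a two-finger parallel gripper is mounted at the origin on the work surface. World frame = base frame: x ahead of the robot, y to its left, z up, the work surface at z = 0. Lengths are in m, angles in degrees, forces in N, time in s.
With the tool pointing down it reaches from about 0.4 to 0.825 m from the base axis. Payload 7 kg.
Tool frame: the origin (TCP) lies midway between the tips of the shut fingers; the grasp point (between the pads) lies 19 mm behind it (r.grip_point_offset is the z of the grasp point in the tool frame, in m); z points along the fingers, y is the line along which they close (so a half turn about z gives the same grasp; the last joint's range is limited). The gripper opens to 88 mm and grips with 3 to 60 N. Pads are 19 mm wide; open, the fingers measure 130 mm over their backs; the gripper's body (78 mm by 193 mm) begins 47 mm behind the grasp point.
Start: joints at [80.163, 20.546, 0.682, 0, -70.136, -16.507], TCP at [0.3, 0.605, 0.227] pointing down, gripper open.
Joint ranges: [-176.03, 176.03], [-82.01, 121.73], [-58.28, 71.71], [-173.87, 95.51], [-174.79, -0.11], [-173.66, 173.66]. Speed limits (degrees/s): [136.94, 136.94, 172.46, 180, 180, 180].

### API

Orientations are given as [roll, pitch, yaw] about the fixed x, y, z axes, in that order (R = Rz(yaw) Ry(pitch) Rx(roll)).
In Python, from plant import r, viewer, recognise, outline_of, pinpoint gives the robot as it stands.
- The arm moves only by the tool move_arm, never from a script. Its argument "targets" is a list of rows, each a list of 2 entries, a list of its own where there are three numbers: the shift along the tool's x, y, z in cm, then the turn, a rotation vector about the tool's x, y, z in rad. A call has 1 to 5 rows; each row is the pose to reach, as a shift and turn from the pose commanded when the call began, along the tool's axes at that moment; what a row does not reach only later rows make up. A row lasts 1/8 s, in which the tool goes at most 62.5 mm and 10.7 degrees, less where a joint would pass 70% of its speed; a pose out of reach is approached as far as the arm can. A call with a gripper value outside its range is refused whole. "jaw" is the finger opening in cm, from 0 to 8.76, set as the call begins (left out, the last holds). The fingers move at their own pace and stop on an object; "squeeze" is the grip in N (left out, the last holds). Time passes only in rows, so rows that repeat a pose let the fingers close. It gives the time, the measured TCP pose, the force, the opening and the grip force at its end, in the units of the state.
- r.get_state(): the state, without advancing time (a new reading comes with each control period).
- viewer.capture(name): name is "scene" or "top" or "wrist"; returns a dict with "image" (384x512x3 uint8, blue, green, red), "intrinsics" (3x3 intrinsics, pixels), "camera_from_world" (4x4, takes a point from world to camera coordinates). Camera axes: x right, y up, looking along -z (the intrinsics and any distortion apply to the point x, -y, -z); pixel columns grow to the right and rows downward; lengths in m; the calibration is good to about 2 mm. A picture is of the moment at which its call begins. There is no depth.
- r.close_job(): hands the job in; it is judged then, once.
Trained networks look in the newest picture that a camera, given by its name, has taken for a name from the list of things; names that differ only in an ending like _2 or _b are one class to them, and where a whole thing is asked for, a point or a joint stands for the part that bears it (a point fixed in the world has none). Each returns a list of dicts, best first, with "score" (0 to 1); they miss things now and then, are a little off and sometimes report something else, mostly with a low value. They report only what shows in the picture. A call takes as long as a camera call. They do not tell look-alikes from the thing itself.
- recognise(label, camera): "box" ([left, top, right, bottom] in pixels, round what is visible of it).
- outline_of(label, camera): "mask" (384x512 bool, what is visible of it) and "box" ([left, top, right, bottom] in pixels, round what is visible of it).
- pinpoint(label, camera): "location" ([row, column] in pixels: a listed point, or the origin of a listed thing).
The state is a dict: "time_s": time; "joints": joint angles; "qd": joint speeds; "joint_torque": joint torques, N m; "tcp_pos": TCP position; "eef_rot": TCP orientation; "contact_force": force on the tool from outside, world axes, zero at the start; "moment": the same for the moment, N m; "gripper_width": finger opening in m; "gripper_force": force on a finger pad.
Only numpy, scipy, OpenCV 4.12 (cv2) and the standard library are available. Lean on these libraries where they do the work, as an engineer would, in place of code of your own. Each camera call takes 0.05 s, during which the arm holds its last target. There are 200 camera calls.

## Working session

There is one attempt and no reset: what is moved stays moved. The work goes in short steps, Python scripts to look and compute and a tool call to move; the robot and the scene stay as the last step left them, time stands still between calls to the robot, and variables do not carry over. Pictures are saved under pics/ and viewed, at most 17 in all, crops included, and the job is handed in when it is done.

Besides the shell and the picture viewer there is one more tool, called after "Emit:" as name(argument=value, ...) on one line, values as JSON. move_arm: Moves the arm, as the interface text tells. Its arguments: {"type":"object","properties":{"targets":{"type":"array","items":{"type":"array"}},"jaw":{"type":"number"},"squeeze":{"type":"number"}},"required":["targets"]}

```bash
ls; mkdir -p pics; cat > h.py <<'E'
import numpy as np, cv2
from plant import r, viewer, recognise, outline_of, pinpoint
from scipy.spatial.transform import Rotation as R
def ray(c,u,v):
    K=c["intrinsics"];T=np.array(c["camera_from_world"])
    d=np.linalg.solve(np.array(K),[u,v,1.]);d=np.array([d[0],-d[1],-d[2]])
    Rw=T[:3,:3];o=-Rw.T@T[:3,3];return o,Rw.T@d
def at(c,u,v,z):
    o,d=ray(c,u,v);return o+d*(z-o[2])/d[2]
def proj(c,p):
    T=np.array(c["camera_from_world"]);q=T[:3,:3]@np.array(p)+T[:3,3]
    k=np.array(c["intrinsics"])@np.array([q[0],-q[1],-q[2]]);return k[:2]/k[2]
E
python3 - <<'E'
from h import *
s=r.get_state();print({k:np.round(v,3) for k,v in s.items()})
N=["tray_three","tray_two","burner","flask","crucible","weight_small","weight_large","beaker","bottle","mortar"]
for cam in ["top","scene"]:
    c=viewer.capture(cam);cv2.imwrite(f"pics/{cam}0.png",cv2.resize(c["image"],(800,600),interpolation=cv2.INTER_CUBIC))
    print(cam,np.round(c["intrinsics"],1).tolist(),c.keys(), np.round(np.linalg.inv(np.array(c["camera_from_world"])),3).tolist())
    for n in N:
        print(n,[(round(d["score"],2),np.round(d["location"]).tolist(),np.round(at(c,d["location"][1],d["location"][0],0)[:2],3).tolist()) for d in pinpoint(n,cam)[:4]],[(round(d["score"],2),np.round(d["box"]).tolist()) for d in recognise(n,cam)[:4]])
print(r.get_state()["time_s"])
E
```

```text
pics
{'time_s': np.float64(0.0), 'joints': array([ 8.0161e+01,  2.0590e+01,  6.3500e-01, -2.1000e-02, -7.0137e+01,
       -1.6506e+01]), 'qd': array([ 0.006, -0.073,  0.062, -0.029,  0.019, -0.041]), 'joint_torque': array([-2.0000e-03, -5.8271e+01,  2.9306e+01,  6.9980e+00,  7.0000e-03,
       -0.0000e+00]), 'tcp_pos': array([0.299, 0.604, 0.226]), 'eef_rot': array([ 1.79906e+02, -7.00000e-03, -2.63520e+01]), 'contact_force': array([-0.022,  0.629, -0.203]), 'moment': array([0.048, 0.012, 0.033]), 'gripper_force': np.float64(0.0), 'gripper_width': np.float64(0.088)}
top [[381.0, 0.0, 258.1], [0.0, 381.0, 189.7], [0.0, 0.0, 1.0]] dict_keys(['image', 'intrinsics', 'camera_from_world']) [[-0.007, 0.994, -0.105, 0.452], [-1.0, -0.006, 0.011, -0.011], [0.01, 0.105, 0.994, 0.959], [0.0, 0.0, 0.0, 1.0]]
tray_three [(0.7, [221.0, 313.0], [0.474, -0.158])] [(0.64, [265.0, 198.0, 364.0, 246.0])]
tray_two [(0.74, [223.0, 186.0], [0.469, 0.161])] [(0.7, [148.0, 198.0, 223.0, 247.0])]
burner [(0.7, [188.0, 397.0], [0.556, -0.375])] [(0.64, [384.0, 174.0, 425.0, 199.0])]
flask [(0.93, [135.0, 410.
[... 1691 characters left out ...]

crucible [(0.52, [193.0, 307.0], [0.644, 0.14])] [(0.7, [300.0, 179.0, 314.0, 197.0])]
weight_small [(0.71, [170.0, 325.0], [0.627, 0.272]), (0.51, [252.0, 265.0], [0.695, -0.132]), (0.44, [236.0, 240.0], [0.604, -0.129])] [(0.61, [262.0, 239.0, 270.0, 255.0]), (0.41, [240.0, 226.0, 247.0, 237.0])]
weight_large [(0.47, [147.0, 327.0], [0.564, 0.378])] []
beaker [(0.64, [172.0, 327.0], [0.638, 0.267])] [(0.74, [319.0, 143.0, 338.0, 175.0])]
bottle [(0.75, [262.0, 131.0], [0.44, -0.387])] [(0.71, [114.0, 225.0, 141.0, 269.0])]
mortar [(0.7, [212.0, 273.0], [0.617, 0.005]), (0.34, [271.0, 212.0], [0.627, -0.272])] [(0.72, [262.0, 189.0, 295.0, 216.0]), (0.69, [318.0, 143.0, 340.0, 174.0])]
2.1
```

View pics/top0.png

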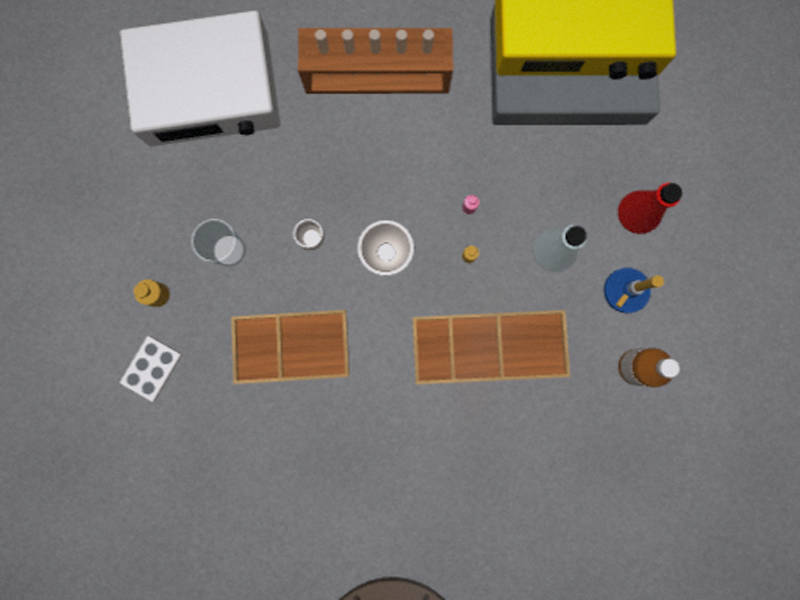

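```bash
python3 - <<'E'
import cv2,numpy as np
a=cv2.imread("pics/scene0.png");t=cv2.imread("pics/top0.png")
# close crop: scene right-objects, plus top crops of flask/weights
s=cv2.resize(a[330:530,150:450],(800,533),interpolation=cv2.INTER_CUBIC)
cv2.imwrite("pics/crop1.png",s)
E
```

```text
(no output)
```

View pics/crop1.png

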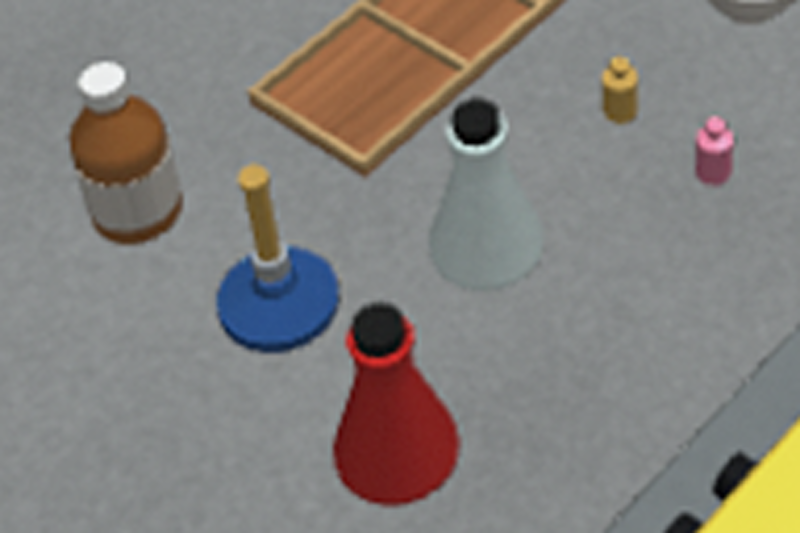

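The top view shows these candidates (512-px frame, column, row):
- **Flask:** the clear one at (355,159). The red look-alike is at (410,135), and the bottle at (415,235) could also be confused with it.
- **Small weight:** brass at (301,162). The pink look-alike is at (302,131), and the large brass weight is at (95,187).
- **Crucible:** the small cup at (197,150). The mortar is at (247,158) and the beaker at (137,155).
- **Burner:** the blue foot at (401,186).

The crop confirms the clear flask, the brass small weight and the blue-footed burner. Next I'll fit the exact positions.

```bash
cat >> h.py <<'E'
from scipy.optimize import minimize
P={"burner":[(0,37),(10,37),(34,11),(50,11),(50,7),(114,7),(120,8)],"flask":[(0,36),(76,16),(106,16),(106,18.5),(110,18.5),(110,14.5),(122,14.5)],
"crucible":[(0,15),(18,23),(42,23)],"weight_small":[(0,12),(34,12),(34,4),(41,7),(48,7)],"weight_large":[(0,20),(42,20),(42,7),(52,11),(66,11)],
"beaker":[(0,33),(85,33)],"bottle":[(0,29),(85,29),(105,14),(125,14)],"mortar":[(0,28),(50,44)]}
BOX={"tray_three":(.106,.244),"tray_two":(.106,.181)}
A=np.linspace(0,2*np.pi,40)
def parts(n,q):
    if n in BOX:
        a,b=BOX[n];c,s=np.cos(q[2]),np.sin(q[2])
        return [np.array([[q[0]+c*x-s*y,q[1]+s*x+c*y,z] for x in(-a/2,a/2) for y in(-b/2,b/2) for z in(0,.014)])]
    ring=lambda z,r:np.c_[q[0]+r/1e3*np.cos(A),q[1]+r/1e3*np.sin(A),0*A+z/1e3]
    p=P[n];return [np.r_[ring(*p[i]),ring(*p[i+1])] for i in range(len(p)-1)]
def render(n,q,c,S=4):
    m=np.zeros((384*S,512*S),np.uint8)
    for pts in parts(n,q):
        uv=np.array([(proj(c,p)+.5)*S-.5 for p in pts])
        cv2.fillConvexPoly(m,cv2.convexHull(np.round(uv*16).astype(np.int32)),255,shift=4)
    return cv2.resize(m,(512,384),interpolation=cv2.INTER_AREA)/255.
def fit(n,obs,q0):
    f=lambda q:sum(np.abs(render(n,q,c)-m).sum()/m.sum() for c,m in obs)/len(obs)
    q0=np.array(q0,float);k=len(q0);sx=np.vstack([q0]+[q0+d for d in np.eye(k)*([.01,.01,.05][:k])])
    o=minimize(f,q0,method="Nelder-Mead",options=dict(initial_simplex=sx,xatol=2e-4,fatol=1e-3,maxfev=70));return o.x,o.fun
E
python3 - <<'E'
from h import *
G={"tray_three":(.472,-.16,0),"tray_two":(.475,.157,0),"burner":(.56,-.378),"flask":(.635,-.27),"crucible":(.65,.13),"weight_small":(.604,-.129),"weight_large":(.563,.375),"beaker":(.635,.262),"bottle":(.437,-.388),"mortar":(.625,.007)}
C={k:viewer.capture(k) for k in("top","scene")}
for n,g in G.items():
    obs=[];
    for k,c in C.items():
        p=render(n,g,c)>.5
        b=max(outline_of(n,k),key=lambda d:(d["mask"]&p).sum(),default=None)
        if b is not None and (b["mask"]&p).sum()>.3*p.sum(): obs.append((k,c,b["mask"]))
    out=[]
    for sel in (["top"],["scene"],["top","scene"]):
        o=[(c,m) for k,c,m in obs if k in sel]
        if len(o)==len(sel): q,e=fit(n,o,g);out.append((sel[0][0]+str(len(sel)),np.round(q*1000,1).tolist(),round(e,2)))
    print(n,out)
E
```

```text
tray_three [('t1', [471.3, -159.7, 36.6], np.float64(0.03)), ('s1', [467.5, -157.3, 55.8], np.float64(0.04)), ('t2', [469.8, -158.9, 49.2], np.float64(0.05))]
tray_two [('t1', [474.3, 159.4, 40.2], np.float64(0.03)), ('s1', [469.1, 164.5, 47.4], np.float64(0.06)), ('t2', [472.7, 160.9, 61.3], np.float64(0.07))]
burner [('t1', [561.6, -384.2], np.float64(0.04)), ('s1', [557.7, -380.6], np.float64(0.06)), ('t2', [560.8, -383.2], np.float64(0.09))]
flask [('t1', [628.2, -270.3], np.float64(0.05)), ('s1', [624.8, -267.2], np.float64(0.06)), ('t2', [626.9, -269.2], np.float64(0.08))]
crucible [('t1', [650.3, 127.7], np.float64(0.08)), ('s1', [647.7, 132.8], np.float64(0.1)), ('t2', [650.1, 128.3], np.float64(0.14))]
weight_small []
weight_large [('t1', [559.0, 374.0], np.float64(0.18))]
beaker [('t1', [633.1, 264.5], np.float64(0.16)), ('s1', [625.9, 271.4], np.float64(0.11)), ('t2', [631.2, 264.1], np.float64(0.18))]
bottle [('t1', [438.1, -392.3], np.float64(0.07)), ('s1', [433.4, -389.7], np.float64(0.11)), ('t2', [437.8, -392.2], np.float64(0.1))]
mortar [('t1', [626.1, 7.0], np.float64(0.12)), ('s1', [621.6, 10.7], np.float64(0.15)), ('t2', [624.0, 8.6], np.float64(0.15))]
```

Emit:
move_arm(targets=[[[3.7,4.2,0],[0,0,0.18]],[[7.4,8.4,0],[0,0,0.36]],[[11.0,12.7,0],[0,0,0.54]],[[14.7,16.9,0],[0,0,0.72]],[[18.4,21.1,0],[0,0,0.9]]], jaw=6)

```text
time_s: 3.82
tcp_pos: [0.371, 0.3324, 0.2268]
eef_rot: [-180.0, 0.0, -78.2]
contact_force: [1.0, 0.0, 0.2]
gripper_width: 0.0603
gripper_force: 0.0
```

Emit:
move_arm(targets=[[[5.8,-0.3,0],[0,0,0.042]],[[11.6,-0.5,0],[0,0,0.084]],[[17.4,-0.8,0],[0,0,0.126]],[[23.2,-1.1,0],[0,0,0.168]],[[29,-1.4,0],[0,0,0.211]]])

```text
time_s: 4.45
tcp_pos: [0.4455, 0.0518, 0.2271]
eef_rot: [-179.9, 0.0, -90.0]
contact_force: [0.4, 0.7, 0.5]
gripper_width: 0.06
gripper_force: 0.0
```

Emit:
move_arm(targets=[[[5.8,-1.5,0],[0,0,0]],[[11.6,-3,0],[0,0,0]],[[17.4,-4.6,0],[0,0,0]],[[23.2,-6.1,0],[0,0,0]],[[29,-7.6,0],[0,0,0]]])

```text
time_s: 5.08
tcp_pos: [0.5216, -0.2386, 0.2269]
eef_rot: [-180.0, -0.0, -90.0]
contact_force: [1.3, 0.8, 0.4]
gripper_width: 0.0597
gripper_force: 0.0
```

Emit:
move_arm(targets=[[[5,-1.3,0],[0,0,0]],[[10,-2.6,0],[0,0,0]],[[14.4,-3.9,0],[0,0,0]],[[14.4,-3.9,0],[0,0,0]]])

```text
time_s: 5.58
tcp_pos: [0.5601, -0.3834, 0.2251]
eef_rot: [179.9, 0.0, -90.2]
contact_force: [-1.4, 0.4, 0.2]
gripper_width: 0.0601
gripper_force: 0.0
```

```bash
cat >> h.py <<'E'
def look(n,g,tag=None,cams=("wrist",)):
    obs=[]
    for k in cams:
        c=viewer.capture(k);p=render(n,g,c)>.5
        if tag: cv2.imwrite(f"pics/{tag}_{k}.png",c["image"])
        b=max(outline_of(n,k),key=lambda d:(d["mask"]&p).sum(),default=None)
        print(k,"pred px",np.round(proj(c,(*g[:2],.0))), None if b is None else (np.round(b["box"]),round(b["score"],2)))
        if b is not None and (b["mask"]&p).sum()>.2*p.sum(): obs.append((c,b["mask"]))
    if obs:
        q,e=fit(n,obs,g);print(n,np.round(q*1000,1),round(e,3));return q
def tcp():
    s=r.get_state();return s["time_s"],np.round(s["tcp_pos"],4),np.round(s["eef_rot"],1)
E
python3 - <<'E'
from h import *
print(tcp());look("burner",(.560,-.383),"b")
E
```

```text
(5.575, array([ 0.5601, -0.3834,  0.2251]), array([179.9,   0. , -90.2]))
wrist pred px [260. 163.] (array([231., 136., 293., 198.]), 0.93)
burner [ 559.6 -383.9] 0.026
```

View pics/b_wrist.png

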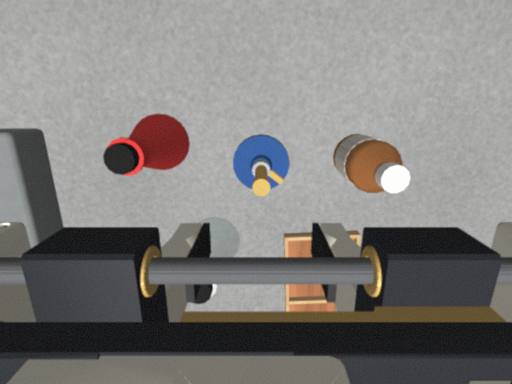

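Emit:
move_arm(targets=[[[0,0,5.5],[0,0,0]],[[0,0,11],[0,0,0]],[[0,0,14],[0,0,0]],[[0,0,15],[0,0,0]],[[0,0,15],[0,0,0]]])

```text
time_s: 6.3
tcp_pos: [0.5606, -0.38, 0.0772]
eef_rot: [-180.0, -0.0, -89.9]
contact_force: [0.7, -0.0, 1.1]
gripper_width: 0.06
gripper_force: 0.0
```

Emit:
move_arm(targets=[[[0,0,0],[0,0,0]],[[0,0,0],[0,0,0]],[[0,0,0],[0,0,0]],[[0,0,0],[0,0,0]],[[0,0,0],[0,0,0]]], jaw=0.8, squeeze=25)

```text
time_s: 6.92
tcp_pos: [0.5602, -0.3806, 0.0766]
eef_rot: [-180.0, -0.0, -90.0]
contact_force: [-0.4, 0.3, -0.3]
gripper_width: 0.0157
gripper_force: 0.0
```

Emit:
move_arm(targets=[[[0,0,0],[0,0,0]],[[0,0,0],[0,0,0]],[[0,0,-0.5],[0,0,0]],[[0,0,-2],[0,0,0]],[[0,0,-4],[0,0,0]]])

```text
time_s: 7.55
tcp_pos: [0.5599, -0.3803, 0.1171]
eef_rot: [179.9, 0.0, -90.0]
contact_force: [0.8, 0.0, -4.0]
gripper_width: 0.0137
gripper_force: 25.0
```

```bash
python3 - <<'E'
from h import *
print(tcp());look("burner",(.560,-.383),"b2",)
c=viewer.capture("scene");a=c["image"][180:330,90:290];cv2.imwrite("pics/s2.png",cv2.resize(a,(800,600)))
E
```

```text
(7.55, array([ 0.5599, -0.3803,  0.1171]), array([179.9,   0. , -90. ]))
wrist pred px [260. 182.] (array([217., 151., 306., 293.]), 0.65)
burner [ 559.3 -377.3] 0.163
```

View pics/s2.png

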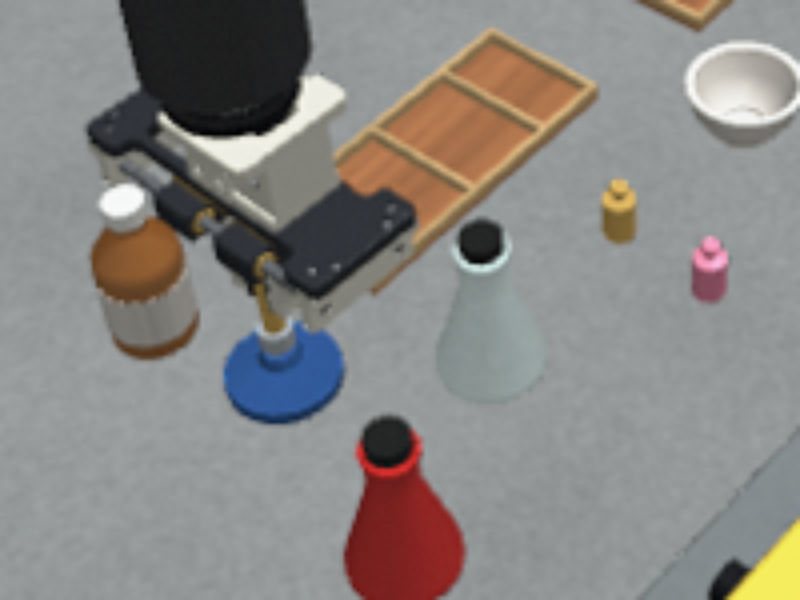

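Emit:
move_arm(targets=[[[-4,2.2,0],[0,0,0]],[[-8,4.4,0],[0,0,0]],[[-12,6.6,0],[0,0,0]],[[-15.7,8.8,0],[0,0,0]],[[-15.7,8.8,0],[0,0,0]]])

```text
time_s: 8.32
tcp_pos: [0.4701, -0.2214, 0.1164]
eef_rot: [179.9, 0.1, -89.9]
contact_force: [0.0, -1.3, -4.0]
gripper_width: 0.0138
gripper_force: 25.0
```

```bash
python3 - <<'E'
from h import *
print(tcp())
E
```

```text
(8.325, array([ 0.4701, -0.2214,  0.1164]), array([ 1.799e+02,  1.000e-01, -8.990e+01]))
```

Emit:
move_arm(targets=[[[0,0,1],[0,0,0]],[[0,0,2],[0,0,0]],[[0,0,2.8],[0,0,0]],[[0,0,3.3],[0,0,0]],[[0,0,3.5],[0,0,0]]])

```text
time_s: 8.95
tcp_pos: [0.4721, -0.2237, 0.081]
eef_rot: [179.9, 0.0, -90.0]
contact_force: [0.1, -0.7, -3.6]
gripper_width: 0.0136
gripper_force: 25.0
```

Emit:
move_arm(targets=[[[0,0,0.1],[0,0,0]],[[0,0,0.15],[0,0,0]],[[0,0,0.15],[0,0,0]]])

```text
time_s: 9.32
tcp_pos: [0.4724, -0.2238, 0.0808]
eef_rot: [-180.0, -0.0, -90.0]
contact_force: [-2.7, -3.0, 5.9]
gripper_width: 0.0135
gripper_force: 25.0
```

```bash
python3 - <<'E'
from h import *
print(tcp());
q=look("burner",(.472,-.226),"b3",("top","scene"))
E
```

```text
(9.325, array([ 0.4724, -0.2238,  0.0808]), array([-180.,   -0.,  -90.]))
top pred px [340. 221.] None
scene pred px [183. 233.] (array([170., 209., 197., 243.]), 0.81)
burner [ 467.3 -223.1] 0.223
```

Emit:
move_arm(targets=[[[0,0,0],[0,0,0]],[[0,0,0],[0,0,0]],[[0,0,0],[0,0,0]]], jaw=5)

```text
time_s: 9.9
tcp_pos: [0.4725, -0.2234, 0.0801]
eef_rot: [-180.0, 0.0, -90.0]
contact_force: [0.2, -0.2, 0.3]
gripper_width: 0.0376
gripper_force: 0.0
```

Emit:
move_arm(targets=[[[0,0,-2],[0,0,0]],[[0,0,-5],[0,0,0]],[[0,0,-9],[0,0,0]],[[0,0,-14],[0,0,0]],[[0,0,-14],[0,0,0]]])

```text
time_s: 10.52
tcp_pos: [0.4747, -0.224, 0.2243]
eef_rot: [-179.5, -0.1, -90.0]
contact_force: [0.1, 0.8, -0.6]
gripper_width: 0.0496
gripper_force: 0.0
```

Emit:
move_arm(targets=[[[-5,0,0],[0,0,0]],[[-10,0,0],[0,0,0]],[[-15,0,0],[0,0,0]],[[-17,0,0],[0,0,0]],[[-17,0,0],[0,0,0]]], jaw=7.5)

```text
time_s: 11.15
tcp_pos: [0.4721, -0.0522, 0.2196]
eef_rot: [180.0, 0.0, -89.9]
contact_force: [0.2, 0.2, 0.1]
gripper_width: 0.0748
gripper_force: 0.0
```

```bash
python3 - <<'E'
from h import *
print(tcp())
look("tray_three",(.470,-.1588,.045),"t3")
look("burner",(.472,-.226))
E
```

```text
(11.15, array([ 0.4721, -0.0522,  0.2196]), array([180. ,   0. , -89.9]))
wrist pred px [263.  77.] (array([210.,   0., 310., 180.]), 0.91)
tray_three [ 470.  -160.8   42.4] 0.205
wrist pred px [261.  16.] (array([230.,   3., 295.,  50.]), 0.69)
burner [ 472.1 -229.4] 0.017
```

View pics/t3_wrist.png

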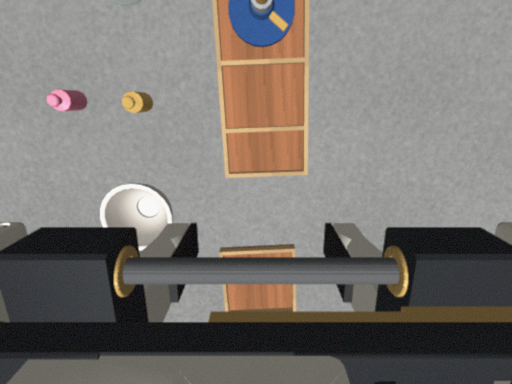

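Emit:
move_arm(targets=[[[-4,-4,0],[0,0,0]],[[-8,-8,0],[0,0,0]],[[-12,-12,0],[0,0,0]],[[-16,-15.7,0],[0,0,0]],[[-18.1,-17.7,0],[0,0,0]]])

```text
time_s: 11.98
tcp_pos: [0.6509, 0.1282, 0.2188]
eef_rot: [179.9, -0.0, -90.0]
contact_force: [0.6, -0.3, 0.3]
gripper_width: 0.0747
gripper_force: 0.0
```

Emit:
move_arm(targets=[[[0,0,1],[0,0,0]],[[0,0,1],[0,0,0]]])

```text
time_s: 12.22
tcp_pos: [0.6484, 0.1262, 0.2083]
eef_rot: [179.8, -0.1, -90.1]
contact_force: [-0.4, 0.1, 0.7]
gripper_width: 0.075
gripper_force: 0.0
```

```bash
python3 - <<'E'
from h import *
print(tcp())
look("crucible",(.650,.129),"c1")
E
```

```text
(12.225, array([0.6484, 0.1262, 0.2083]), array([ 1.798e+02, -1.000e-01, -9.010e+01]))
wrist pred px [259. 167.] (array([239., 151., 283., 195.]), 0.8)
crucible [647.8 126.6] 0.046
```

Emit:
move_arm(targets=[[[0,0,5.5],[0,0,0]],[[0,0.1,11],[0,0,0]],[[0,0.1,15.5],[0,0,0]],[[0,0.1,18.5],[0,0,0]],[[0,0.1,19.6],[0,0,0]]])

```text
time_s: 12.95
tcp_pos: [0.6473, 0.1264, 0.013]
eef_rot: [179.9, -0.1, -90.0]
contact_force: [-0.3, -0.1, -0.4]
gripper_width: 0.0749
gripper_force: 0.0
```

Emit:
move_arm(targets=[[[0,0,0],[0,0,0]],[[0,0,0],[0,0,0]],[[0,0,0],[0,0,0]],[[0,0,0],[0,0,0]],[[0,0,0],[0,0,0]]], jaw=4.2, squeeze=8)

```text
time_s: 13.58
tcp_pos: [0.6489, 0.1278, 0.0153]
eef_rot: [-179.9, 0.0, -90.0]
contact_force: [-1.9, 0.6, 7.0]
gripper_width: 0.0468
gripper_force: 8.0
```

Emit:
move_arm(targets=[[[0,0,0],[0,0,0]],[[0,0,0],[0,0,0]]])

```text
time_s: 13.82
tcp_pos: [0.6489, 0.1278, 0.0153]
eef_rot: [-179.9, 0.0, -90.0]
contact_force: [-1.1, -0.4, 5.0]
gripper_width: 0.0466
gripper_force: 8.0
```

Emit:
move_arm(targets=[[[0,0,-0.5],[0,0,0]],[[0,0,-2],[0,0,0]],[[0,0,-5],[0,0,0]],[[0,0,-9],[0,0,0]],[[0,0,-9],[0,0,0]]])

```text
time_s: 14.45
tcp_pos: [0.6506, 0.1284, 0.1089]
eef_rot: [-179.6, 0.1, -90.0]
contact_force: [0.1, 0.1, -0.1]
gripper_width: 0.0467
gripper_force: 8.0
```

```bash
python3 - <<'E'
from h import *
print(tcp())
c=viewer.capture("wrist");cv2.imwrite("pics/c2.png",c["image"])
c=viewer.capture("scene");a=c["image"][100:250,230:430];cv2.imwrite("pics/c2s.png",cv2.resize(a,(800,600)))
import os
im=cv2.imread("pics/t3_wrist.png")
E
```

```text
(14.45, array([0.6506, 0.1284, 0.1089]), array([-1.796e+02,  1.000e-01, -9.000e+01]))
```

View pics/c2s.png

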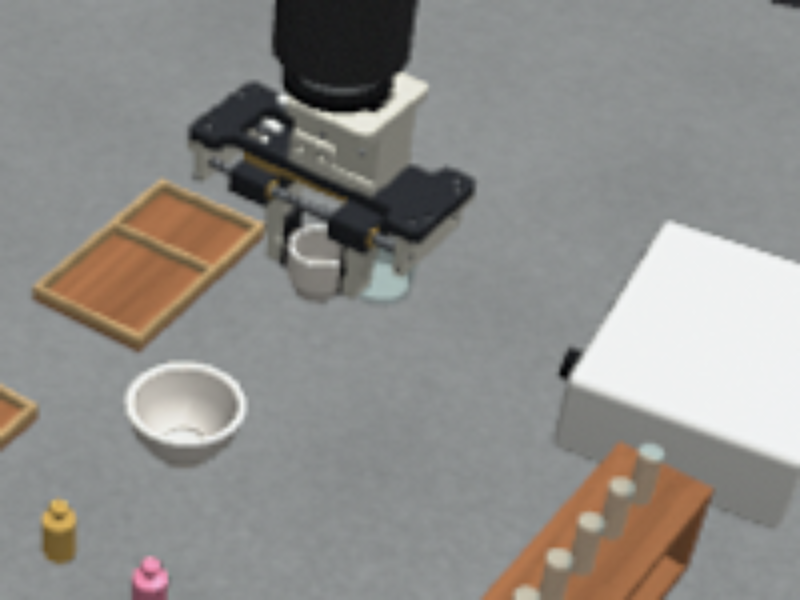

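Emit:
move_arm(targets=[[[4.6,3.15,0],[0,0,0]],[[9.2,6.3,0],[0,0,0]],[[13.8,9.45,0],[0,0,0]],[[18.4,12.6,0],[0,0,0]],[[23,15.8,0],[0,0,0]]])

```text
time_s: 15.18
tcp_pos: [0.4882, -0.1038, 0.1033]
eef_rot: [179.9, -0.0, -90.0]
contact_force: [0.6, -0.5, -0.6]
gripper_width: 0.047
gripper_force: 8.0
```

Emit:
move_arm(targets=[[[3.4,2.3,2],[0,0,0]],[[3.4,2.3,4],[0,0,0]],[[3.4,2.3,5],[0,0,0]],[[3.4,2.3,5],[0,0,0]]])

```text
time_s: 15.68
tcp_pos: [0.4667, -0.1363, 0.0532]
eef_rot: [179.9, -0.0, -90.0]
contact_force: [0.8, 0.6, -0.9]
gripper_width: 0.0467
gripper_force: 8.0
```

```bash
python3 - <<'E'
from h import *
print(tcp())
im=cv2.imread("pics/t3_wrist.png")
c=viewer.capture("wrist");cv2.imwrite("pics/c3.png",c["image"])
look("crucible",(.469,-.136),None,("scene","top"))
print(r.get_state()["tcp_pos"],r.get_state()["joints"])
E
```

```text
(15.675, array([ 0.4667, -0.1363,  0.0532]), array([179.9,  -0. , -90. ]))
scene pred px [204. 215.] (array([195., 192., 208., 208.]), 0.58)
top pred px [304. 223.] None
crucible [ 435.2 -108.8] 0.621
[ 0.46782367 -0.13615723  0.0545689 ] [ 6.95739659e+00  1.38385243e+01 -3.52474912e+01  5.26304770e-03
 -4.08602178e+01 -6.92037040e+00]
```

View pics/c3.png

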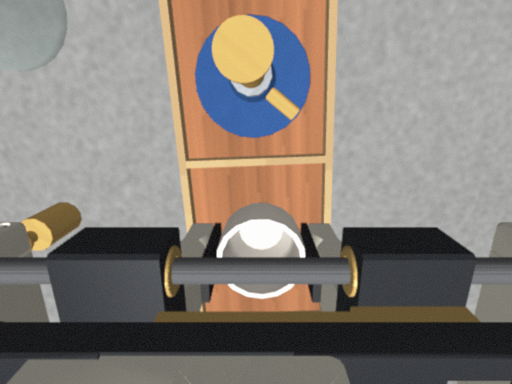

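Emit:
move_arm(targets=[[[0,0,1.2],[0,0,0]],[[0,0,2.4],[0,0,0]],[[0,0,3],[0,0,0]],[[0,0,3.2],[0,0,0]],[[0,0,3.2],[0,0,0]]])

```text
time_s: 16.55
tcp_pos: [0.4672, -0.1365, 0.0219]
eef_rot: [180.0, -0.0, -90.0]
contact_force: [0.2, 0.3, -1.1]
gripper_width: 0.0464
gripper_force: 8.0
```

Emit:
move_arm(targets=[[[0,0,0.1],[0,0,0]],[[0,0,0.2],[0,0,0]],[[0,0,0.2],[0,0,0]]])

```text
time_s: 16.92
tcp_pos: [0.4673, -0.1365, 0.0201]
eef_rot: [-180.0, 0.0, -90.0]
contact_force: [-0.9, -0.0, -0.1]
gripper_width: 0.0462
gripper_force: 8.0
```

Emit:
move_arm(targets=[[[0,0,0.1],[0,0,0]],[[0,0,0.15],[0,0,0]],[[0,0,0.15],[0,0,0]]])

```text
time_s: 17.3
tcp_pos: [0.4673, -0.1365, 0.0192]
eef_rot: [-180.0, -0.0, -90.0]
contact_force: [-2.1, 1.5, 7.8]
gripper_width: 0.0463
gripper_force: 8.0
```

Emit:
move_arm(targets=[[[0,0,0],[0,0,0]],[[0,0,0],[0,0,0]],[[0,0,0],[0,0,0]]], jaw=5.6)

```text
time_s: 17.68
tcp_pos: [0.4672, -0.1365, 0.0185]
eef_rot: [180.0, 0.0, -90.0]
contact_force: [-0.2, 0.6, -0.0]
gripper_width: 0.0562
gripper_force: 0.0
```

Emit:
move_arm(targets=[[[0,0,-1],[0,0,0]],[[0,0,-4],[0,0,0]],[[0,0,-9],[0,0,0]],[[0,0,-13],[0,0,0]],[[0,0,-13],[0,0,0]]])

```text
time_s: 18.3
tcp_pos: [0.4694, -0.1365, 0.1526]
eef_rot: [-179.6, 0.0, -90.0]
contact_force: [0.2, 0.9, -0.7]
gripper_width: 0.0562
gripper_force: 0.0
```

Emit:
move_arm(targets=[[[0,-5,0],[0,0,0]],[[-0.8,-10,0],[0,0,0]],[[-0.8,-13.7,0],[0,0,0]],[[-0.8,-13.7,0],[0,0,0]],[[-0.8,-13.7,0],[0,0,0]]])

```text
time_s: 18.92
tcp_pos: [0.6032, -0.1285, 0.1477]
eef_rot: [179.9, 0.0, -90.0]
contact_force: [-1.1, -0.5, 0.2]
gripper_width: 0.056
gripper_force: 0.0
```

```bash
python3 - <<'E'
from h import *
print(tcp())
look("weight_small",(.604,-.129),"w")
look("crucible",(.467,-.1365),None,("scene",))
E
```

```text
(18.925, array([ 0.6032, -0.1285,  0.1477]), array([179.9,   0. , -90. ]))
wrist pred px [259. 177.] (array([235., 168., 259., 196.]), 0.64)
weight_small [ 617.6 -129.8] 0.073
scene pred px [204. 215.] (array([197., 198., 210., 219.]), 0.6)
crucible [ 462.7 -130.1] 0.077
```

View pics/w_wrist.png

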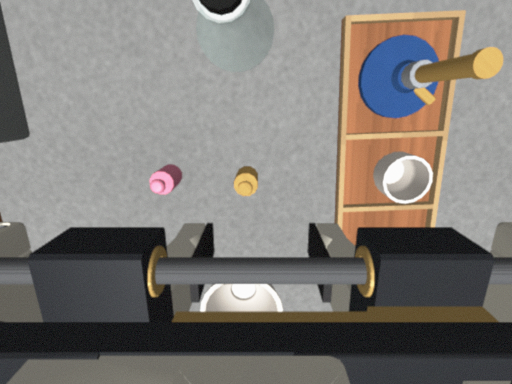

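Emit:
move_arm(targets=[[[0.1,-1.4,4],[0,0,0]],[[0.1,-1.4,9],[0,0,0]],[[0.1,-1.4,12.5],[0,0,0]],[[0.1,-1.4,13.9],[0,0,0]],[[0.1,-1.4,13.9],[0,0,0]]], jaw=5)

```text
time_s: 19.75
tcp_pos: [0.618, -0.1296, 0.0095]
eef_rot: [180.0, -0.0, -90.0]
contact_force: [-0.0, 0.5, 0.9]
gripper_width: 0.0504
gripper_force: 0.0
```

Emit:
move_arm(targets=[[[0,0,0],[0,0,0]],[[0,0,0],[0,0,0]],[[0,0,0],[0,0,0]],[[0,0,0],[0,0,0]],[[0,0,0],[0,0,0]]], jaw=1.9, squeeze=15)

```text
time_s: 20.38
tcp_pos: [0.6186, -0.1295, 0.0104]
eef_rot: [-179.9, -0.0, -90.0]
contact_force: [-1.6, 0.8, 6.2]
gripper_width: 0.0237
gripper_force: 15.0
```

Emit:
move_arm(targets=[[[0,0,0],[0,0,0]],[[0,0,0],[0,0,0]]])

```text
time_s: 20.62
tcp_pos: [0.6186, -0.1295, 0.0104]
eef_rot: [-179.9, -0.0, -90.0]
contact_force: [-1.4, 0.7, 6.0]
gripper_width: 0.0236
gripper_force: 15.0
```

Emit:
move_arm(targets=[[[0,0,-0.5],[0,0,0]],[[0,0,-2],[0,0,0]],[[0,0,-5],[0,0,0]],[[0,0,-7],[0,0,0]],[[0,0,-7],[0,0,0]]])

```text
time_s: 21.25
tcp_pos: [0.6196, -0.1295, 0.0822]
eef_rot: [-179.8, 0.0, -90.0]
contact_force: [0.2, 0.1, -1.4]
gripper_width: 0.0239
gripper_force: 15.0
```

Emit:
move_arm(targets=[[[-1.5,4,0],[0,0,0]],[[-3,8,0],[0,0,0]],[[-4.5,12,0],[0,0,0]],[[-6,15.2,0],[0,0,0]],[[-6,15.2,0],[0,0,0]]])

```text
time_s: 21.88
tcp_pos: [0.4636, -0.0691, 0.0794]
eef_rot: [179.9, 0.0, -90.0]
contact_force: [1.5, -0.4, -1.3]
gripper_width: 0.0231
gripper_force: 15.0
```

Emit:
move_arm(targets=[[[0,0,2],[0,0,0]],[[0,0,3.5],[0,0,0]],[[0,0,3.5],[0,0,0]]])

```text
time_s: 22.25
tcp_pos: [0.4657, -0.0698, 0.0435]
eef_rot: [179.9, -0.0, -90.0]
contact_force: [-0.2, 0.6, -0.5]
gripper_width: 0.0236
gripper_force: 15.0
```

```bash
python3 - <<'E'
from h import *
print(tcp())
c=viewer.capture("wrist");cv2.imwrite("pics/w3.png",c["image"])
for y in (-.107,-.098,-.043,-.038): 
    print(y,np.round(proj(c,(.47,y,.014))))
E
```

```text
(22.25, array([ 0.4657, -0.0698,  0.0435]), array([179.9,  -0. , -90. ]))
-0.107 [253. 167.]
-0.098 [253. 180.]
-0.043 [254. 254.]
-0.038 [254. 260.]
```

View pics/w3.png

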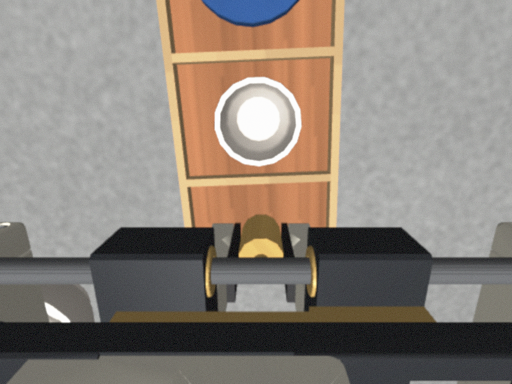

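Emit:
move_arm(targets=[[[0,0,1],[0,0,0]],[[0,0,2],[0,0,0]],[[0,0,2.5],[0,0,0]],[[0,0,2.7],[0,0,0]],[[0,0,2.7],[0,0,0]]])

```text
time_s: 22.92
tcp_pos: [0.4662, -0.0695, 0.0175]
eef_rot: [180.0, -0.0, -90.0]
contact_force: [-0.2, -0.1, -0.5]
gripper_width: 0.0234
gripper_force: 15.0
```

Emit:
move_arm(targets=[[[0,0,0.1],[0,0,0]],[[0,0,0.2],[0,0,0]],[[0,0,0.2],[0,0,0]]])

```text
time_s: 23.3
tcp_pos: [0.4662, -0.0695, 0.0156]
eef_rot: [-180.0, 0.0, -90.0]
contact_force: [1.3, 0.2, -1.0]
gripper_width: 0.0235
gripper_force: 15.0
```

Emit:
move_arm(targets=[[[0,0,0.1],[0,0,0]],[[0,0,0.15],[0,0,0]],[[0,0,0.15],[0,0,0]]])

```text
time_s: 23.68
tcp_pos: [0.4663, -0.0695, 0.0144]
eef_rot: [-180.0, -0.0, -90.0]
contact_force: [-1.2, 1.3, 5.3]
gripper_width: 0.0234
gripper_force: 15.0
```

Emit:
move_arm(targets=[[[0,0,0],[0,0,0]],[[0,0,0],[0,0,0]],[[0,0,0],[0,0,0]]], jaw=4)

```text
time_s: 24.05
tcp_pos: [0.4663, -0.0695, 0.014]
eef_rot: [-180.0, 0.0, -90.0]
contact_force: [-0.6, -0.2, -0.0]
gripper_width: 0.0396
gripper_force: 0.0
```

Emit:
move_arm(targets=[[[0,0,-1],[0,0,0]],[[0,0,-5],[0,0,0]],[[0,0,-10],[0,0,0]],[[0,0,-15],[0,0,0]],[[0,0,-19.5],[0,0,0]]])

```text
time_s: 24.68
tcp_pos: [0.4661, -0.0696, 0.2119]
eef_rot: [-179.9, 0.0, -90.0]
contact_force: [0.4, 0.2, -0.0]
gripper_width: 0.04
gripper_force: 0.0
```

Emit:
move_arm(targets=[[[4.5,-4,0],[0,0,0]],[[9,-8,0],[0,0,0]],[[13.5,-12,0],[0,0,0]],[[18,-15,0],[0,0,0]],[[20,-16.1,0],[0,0,0]]], jaw=6)

```text
time_s: 25.3
tcp_pos: [0.6279, -0.2719, 0.2086]
eef_rot: [179.9, -0.0, -90.1]
contact_force: [-0.8, -0.2, 0.4]
gripper_width: 0.06
gripper_force: 0.0
```

Emit:
move_arm(targets=[[[0,0,0],[0,0,0]],[[0,0,0],[0,0,0]]])

```text
time_s: 25.55
tcp_pos: [0.6268, -0.2691, 0.2093]
eef_rot: [180.0, 0.0, -90.0]
contact_force: [-0.5, 0.4, -0.1]
gripper_width: 0.0601
gripper_force: 0.0
```

```bash
python3 - <<'E'
from h import *
print(tcp())
look("flask",(.627,-.2695),"f",)
look("weight_small",(.466,-.0695),None,("top",))
E
```

```text
(25.55, array([ 0.6268, -0.2691,  0.2093]), array([180.,   0., -90.]))
wrist pred px [260. 165.] None
top pred px [277. 224.] None
```

View pics/f_wrist.png

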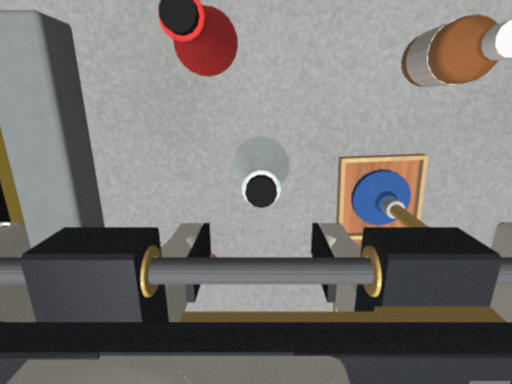

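The clear flask's base is at (261,164), as predicted. I'll descend to its neck.

Emit:
move_arm(targets=[[[0,0,5],[0,0,0]],[[0,0,9.5],[0,0,0]],[[0,0,12.5],[0,0,0]],[[0,0,13.6],[0,0,0]],[[0,0,13.6],[0,0,0]]])

```text
time_s: 26.38
tcp_pos: [0.6273, -0.2693, 0.0733]
eef_rot: [180.0, -0.0, -90.0]
contact_force: [-0.1, 0.1, -0.1]
gripper_width: 0.06
gripper_force: 0.0
```

Emit:
move_arm(targets=[[[0,0,0],[0,0,0]],[[0,0,0],[0,0,0]],[[0,0,0],[0,0,0]],[[0,0,0],[0,0,0]],[[0,0,0],[0,0,0]]], jaw=2.7, squeeze=15)

```text
time_s: 27.0
tcp_pos: [0.6275, -0.2697, 0.0739]
eef_rot: [-179.9, -0.0, -90.0]
contact_force: [-2.1, 0.7, 6.2]
gripper_width: 0.0359
gripper_force: 15.0
```

Emit:
move_arm(targets=[[[0,0,0],[0,0,0]],[[0,0,0],[0,0,0]]])

```text
time_s: 27.25
tcp_pos: [0.6275, -0.2698, 0.0739]
eef_rot: [-180.0, -0.0, -90.0]
contact_force: [-1.4, -0.1, 6.5]
gripper_width: 0.0355
gripper_force: 15.0
```

Emit:
move_arm(targets=[[[0,0,0],[0,0,0]],[[0,0,0],[0,0,0]],[[0,0,-0.3],[0,0,0]],[[0,0,-0.7],[0,0,0]],[[0,0,-0.7],[0,0,0]]], jaw=4.5)

```text
time_s: 27.88
tcp_pos: [0.6276, -0.2696, 0.0806]
eef_rot: [-180.0, -0.0, -90.0]
contact_force: [-0.6, 0.5, -0.0]
gripper_width: 0.0452
gripper_force: 0.0
```

```bash
python3 - <<'E'
from h import *
print(tcp())
c=viewer.capture("wrist");a=c["image"][130:330,130:390]
d=viewer.capture("scene")["image"][205:295,170:290]
cv2.imwrite("pics/f2.png",np.hstack([cv2.resize(a,(390,300)),cv2.resize(d,(400,300))]))
E
```

```text
(27.875, array([ 0.6276, -0.2696,  0.0806]), array([-180.,   -0.,  -90.]))
```

View pics/f2.png

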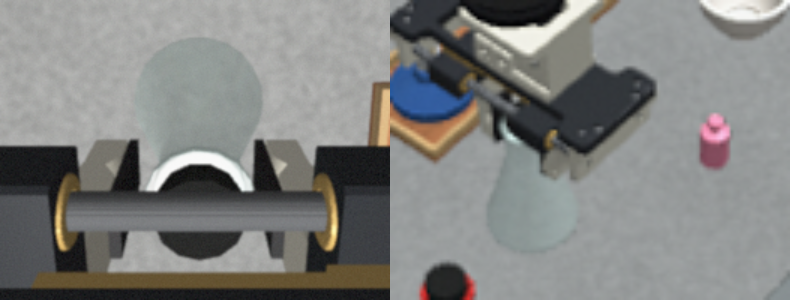

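Emit:
move_arm(targets=[[[0,0,0],[0,0,0]],[[0,0,0],[0,0,0]],[[0,0,0],[0,0,0]],[[0,0,0],[0,0,0]]], jaw=2.7, squeeze=12)

```text
time_s: 28.48
tcp_pos: [0.6271, -0.2695, 0.08]
eef_rot: [180.0, 0.0, -90.0]
contact_force: [0.1, 0.6, -0.6]
gripper_width: 0.036
gripper_force: 12.0
```

Holding at 36 mm means the pads catch the 37 mm lip rather than the 32 mm neck, so I'll grip lower.

Emit:
move_arm(targets=[[[0,0,0],[0,0,0]],[[0,0,0],[0,0,0]],[[0,0,0.6],[0,0,0]],[[0,0,1.1],[0,0,0]],[[0,0,1.1],[0,0,0]]], jaw=4.5)

```text
time_s: 29.1
tcp_pos: [0.6268, -0.2694, 0.0682]
eef_rot: [179.9, 0.0, -90.0]
contact_force: [0.1, 0.7, -0.2]
gripper_width: 0.045
gripper_force: 0.0
```

Emit:
move_arm(targets=[[[0,0,0],[0,0,0]],[[0,0,0],[0,0,0]],[[0,0,0],[0,0,0]],[[0,0,0],[0,0,0]]], jaw=2.7, squeeze=12)

```text
time_s: 29.6
tcp_pos: [0.6272, -0.2695, 0.0691]
eef_rot: [-180.0, 0.0, -90.0]
contact_force: [-0.8, -0.1, -0.6]
gripper_width: 0.0359
gripper_force: 12.0
```

Emit:
move_arm(targets=[[[0,0,0],[0,0,0]],[[0,0,-0.2],[0,0,0]],[[0,0,-0.6],[0,0,0]],[[0,0,-1.2],[0,0,0]],[[0,0,-1.2],[0,0,0]]], squeeze=18)

```text
time_s: 30.22
tcp_pos: [0.6277, -0.2696, 0.082]
eef_rot: [-179.9, -0.0, -90.0]
contact_force: [-0.3, -0.2, -1.8]
gripper_width: 0.0359
gripper_force: 17.9
```

```bash
python3 - <<'E'
from h import *
print(tcp())
c=viewer.capture("wrist");a=c["image"][130:330,130:390]
d=viewer.capture("scene")["image"][205:295,170:290]
cv2.imwrite("pics/f3.png",np.hstack([cv2.resize(a,(390,300)),cv2.resize(d,(400,300))]))
E
```

```text
(30.225, array([ 0.6277, -0.2696,  0.082 ]), array([-179.9,   -0. ,  -90. ]))
```

View pics/f3.png

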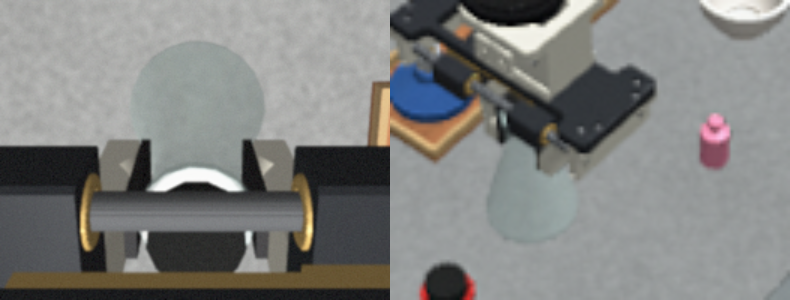

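Emit:
move_arm(targets=[[[0,0,-1.5],[0,0,0]],[[0,0,-4],[0,0,0]],[[0,0,-7],[0,0,0]],[[0,0,-9],[0,0,0]],[[0,0,-9],[0,0,0]]])

```text
time_s: 30.95
tcp_pos: [0.6284, -0.2698, 0.1739]
eef_rot: [-179.7, -0.1, -90.0]
contact_force: [0.1, 0.2, -1.0]
gripper_width: 0.0359
gripper_force: 17.9
```

Emit:
move_arm(targets=[[[-2.5,1,0],[0,0,0]],[[-6.5,2.5,0],[0,0,0]],[[-10.5,4,0],[0,0,0]],[[-14.5,5.6,0],[0,0,0]],[[-18.5,7.2,0],[0,0,0]]])

```text
time_s: 31.58
tcp_pos: [0.5541, -0.0834, 0.1702]
eef_rot: [179.9, -0.0, -90.0]
contact_force: [1.5, 0.7, -1.3]
gripper_width: 0.0358
gripper_force: 18.0
```

Emit:
move_arm(targets=[[[-5,2,0],[0,0,0]],[[-10,4,0],[0,0,0]],[[-15,6,0],[0,0,0]],[[-19,7.4,0],[0,0,0]],[[-20.9,8.15,0],[0,0,0]]])

```text
time_s: 32.2
tcp_pos: [0.4725, 0.1261, 0.1706]
eef_rot: [180.0, -0.0, -89.9]
contact_force: [-0.5, 0.1, -1.3]
gripper_width: 0.0356
gripper_force: 18.0
```

Emit:
move_arm(targets=[[[0,0,0],[0,0,0]],[[0,0,2.5],[0,0,0]],[[0,0,5],[0,0,0]],[[0,0,6],[0,0,0]],[[0,0,6],[0,0,0]]])

```text
time_s: 32.83
tcp_pos: [0.4736, 0.1238, 0.1106]
eef_rot: [179.9, -0.1, -90.0]
contact_force: [0.1, 0.3, -0.6]
gripper_width: 0.0355
gripper_force: 18.0
```

```bash
python3 - <<'E'
from h import *
print(tcp())
look("flask",(.474,.1245),"f4",("top","scene"))
c=viewer.capture("wrist")
def cm(n,c):
    b=outline_of(n,"wrist");print(len(b), [np.round(x["box"]) for x in b])
cm("tray_two",c);cv2.imwrite("pics/f4w.png",c["image"])
E
```

```text
(32.825, array([0.4736, 0.1238, 0.1106]), array([ 1.799e+02, -1.000e-01, -9.000e+01]))
top pred px [200. 221.] (array([205., 205., 212., 233.]), 0.45)
scene pred px [261. 173.] (array([254., 129., 273., 168.]), 0.67)
flask [471.5 124.5] 1.941
1 [array([197., 122., 317., 305.])]
```

View pics/f4w.png

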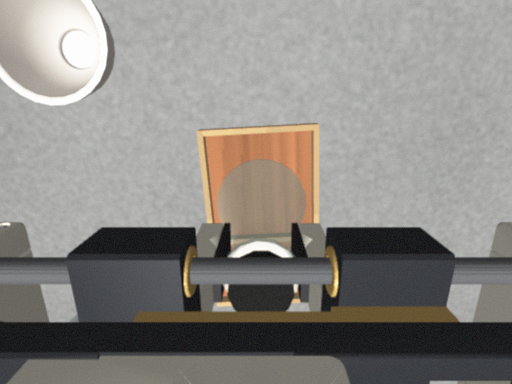

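Emit:
move_arm(targets=[[[0,0,1.2],[0,0,0]],[[0,0,2.4],[0,0,0]],[[0,0,3.2],[0,0,0]],[[0,0,3.4],[0,0,0]],[[0,0,3.4],[0,0,0]]])

```text
time_s: 33.75
tcp_pos: [0.4738, 0.1245, 0.0769]
eef_rot: [180.0, -0.0, -90.0]
contact_force: [-0.3, 0.2, -1.1]
gripper_width: 0.0358
gripper_force: 18.0
```

Emit:
move_arm(targets=[[[0,0,0.1],[0,0,0]],[[0,0,0.2],[0,0,0]],[[0,0,0.2],[0,0,0]]])

```text
time_s: 34.12
tcp_pos: [0.4737, 0.1245, 0.0752]
eef_rot: [-180.0, 0.0, -90.0]
contact_force: [-0.1, -0.8, -1.0]
gripper_width: 0.0359
gripper_force: 18.0
```

Emit:
move_arm(targets=[[[0,0,0.1],[0,0,0]],[[0,0,0.18],[0,0,0]],[[0,0,0.18],[0,0,0]]])

```text
time_s: 34.5
tcp_pos: [0.4738, 0.1245, 0.0733]
eef_rot: [-180.0, 0.0, -90.0]
contact_force: [-0.1, 0.0, -1.8]
gripper_width: 0.0359
gripper_force: 18.0
```

Emit:
move_arm(targets=[[[0,0,0.08],[0,0,0]],[[0,0,0.12],[0,0,0]],[[0,0,0.12],[0,0,0]]])

```text
time_s: 34.88
tcp_pos: [0.4742, 0.125, 0.073]
eef_rot: [-179.9, 0.0, -90.0]
contact_force: [-4.5, 0.9, 10.4]
gripper_width: 0.0357
gripper_force: 18.3
```

Emit:
move_arm(targets=[[[0,0,-0.05],[0,0,0]],[[0,0,-0.05],[0,0,0]]])

```text
time_s: 35.12
tcp_pos: [0.4741, 0.1248, 0.0731]
eef_rot: [-180.0, 0.0, -90.0]
contact_force: [-3.1, 2.4, 6.7]
gripper_width: 0.0357
gripper_force: 18.2
```

Emit:
move_arm(targets=[[[0,0,0],[0,0,0]],[[0,0,0],[0,0,0]],[[0,0,0],[0,0,0]],[[0,0,0],[0,0,0]]], jaw=6)

```text
time_s: 35.62
tcp_pos: [0.4737, 0.1244, 0.0724]
eef_rot: [180.0, -0.0, -90.0]
contact_force: [0.2, 0.4, 0.3]
gripper_width: 0.0597
gripper_force: 0.0
```

Emit:
move_arm(targets=[[[0,0,-2],[0,0,0]],[[0,0,-5],[0,0,0]],[[0,0,-9],[0,0,0]],[[0,0,-13],[0,0,0]],[[0,0,-13],[0,0,0]]])

```text
time_s: 36.25
tcp_pos: [0.4754, 0.1254, 0.2058]
eef_rot: [-179.7, 0.2, -90.0]
contact_force: [-0.4, 0.6, -0.9]
gripper_width: 0.0599
gripper_force: 0.0
```

Emit:
move_arm(targets=[[[-5,-1.7,0],[0,0,0]],[[-10,-3.4,0],[0,0,0]],[[-15,-5.1,0],[0,0,0]],[[-20,-6.8,0],[0,0,0]],[[-24.9,-8.5,0],[0,0,0]]], jaw=6.2)

```text
time_s: 36.88
tcp_pos: [0.5588, 0.3749, 0.2012]
eef_rot: [179.9, -0.1, -90.0]
contact_force: [1.2, -0.5, 0.9]
gripper_width: 0.062
gripper_force: 0.0
```

Emit:
move_arm(targets=[[[0,0,0],[0,0,0]],[[0,0,0],[0,0,0]]])

```text
time_s: 37.12
tcp_pos: [0.5581, 0.3731, 0.201]
eef_rot: [179.9, -0.1, -90.0]
contact_force: [-0.3, -1.0, 0.1]
gripper_width: 0.0619
gripper_force: 0.0
```

```bash
python3 - <<'E'
from h import *
print(tcp())
look("weight_large",(.559,.374),"wl")
look("flask",(.474,.1245),None,("top","scene"))
E
```

```text
(37.125, array([0.5581, 0.3731, 0.201 ]), array([ 1.799e+02, -1.000e-01, -9.000e+01]))
wrist pred px [259. 167.] (array([246., 152., 278., 192.]), 0.69)
weight_large [557.2 373.9] 0.066
top pred px [200. 221.] (array([184., 202., 212., 236.]), 0.91)
scene pred px [261. 173.] (array([252., 137., 272., 175.]), 0.96)
flask [474.5 127.3] 0.137
```

View pics/wl_wrist.png

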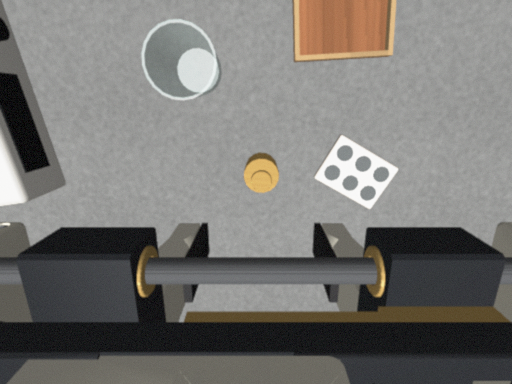

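Emit:
move_arm(targets=[[[0,0.1,6],[0,0,0]],[[0,0.1,12],[0,0,0]],[[0,0.1,16.5],[0,0,0]],[[0,0.1,18.8],[0,0,0]],[[0,0.1,18.8],[0,0,0]]], jaw=5.5)

```text
time_s: 38.05
tcp_pos: [0.5569, 0.3721, 0.0129]
eef_rot: [179.9, -0.2, -90.0]
contact_force: [-0.9, -1.0, -0.4]
gripper_width: 0.0551
gripper_force: 0.0
```

Emit:
move_arm(targets=[[[0,0,0],[0,0,0]],[[0,0,0],[0,0,0]],[[0,0,0],[0,0,0]],[[0,0,0],[0,0,0]],[[0,0,0],[0,0,0]]], jaw=3.4, squeeze=35)

```text
time_s: 38.67
tcp_pos: [0.5582, 0.3741, 0.0164]
eef_rot: [-179.9, 0.1, -90.0]
contact_force: [-2.2, -0.6, 6.3]
gripper_width: 0.0387
gripper_force: 35.0
```

Emit:
move_arm(targets=[[[0,0,0],[0,0,0]],[[0,0,-0.5],[0,0,0]],[[0,0,-2],[0,0,0]],[[0,0,-4.5],[0,0,0]],[[0,0,-4.5],[0,0,0]]])

```text
time_s: 39.3
tcp_pos: [0.559, 0.3747, 0.0621]
eef_rot: [-179.8, 0.2, -90.0]
contact_force: [-0.3, 0.5, -7.1]
gripper_width: 0.0392
gripper_force: 35.0
```

Emit:
move_arm(targets=[[[3.5,1.9,0],[0,0,0]],[[7.5,4.1,0],[0,0,0]],[[11.5,6.3,0],[0,0,0]],[[15,8.2,0],[0,0,0]],[[16.2,8.85,0],[0,0,0]]])

```text
time_s: 39.92
tcp_pos: [0.4672, 0.2089, 0.0589]
eef_rot: [179.9, -0.1, -90.1]
contact_force: [1.1, 0.6, -5.5]
gripper_width: 0.0389
gripper_force: 35.0
```

Emit:
move_arm(targets=[[[0,0,0],[0,0,0]],[[0,0,0.8],[0,0,0]],[[0,0,1.5],[0,0,0]],[[0,0,1.5],[0,0,0]]])

```text
time_s: 40.42
tcp_pos: [0.4688, 0.2114, 0.0433]
eef_rot: [179.9, -0.1, -90.0]
contact_force: [-0.1, -0.4, -5.9]
gripper_width: 0.0391
gripper_force: 35.0
```

```bash
python3 - <<'E'
from h import *
print(tcp())
c=viewer.capture("wrist");cv2.imwrite("pics/wl2.png",c["image"])
for y in (.177,.245,.248,.2505): print(y,np.round(proj(c,(.47,y,.014))))
E
```

```text
(40.425, array([0.4688, 0.2114, 0.0433]), array([ 1.799e+02, -1.000e-01, -9.000e+01]))
0.177 [258. 171.]
0.245 [258. 262.]
0.248 [258. 266.]
0.2505 [258. 269.]
```

View pics/wl2.png

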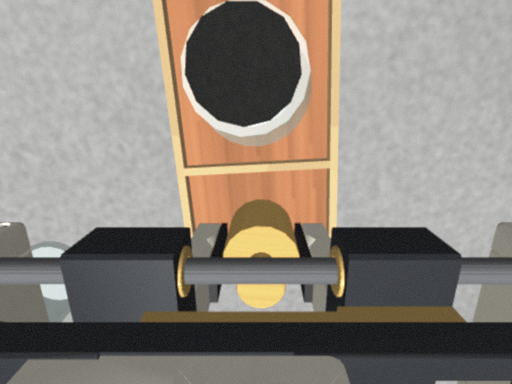

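Emit:
move_arm(targets=[[[0,0,0.8],[0,0,0]],[[0,0,1.5],[0,0,0]],[[0,0,2],[0,0,0]],[[0,0,2.1],[0,0,0]],[[0,0,2.1],[0,0,0]]])

```text
time_s: 41.1
tcp_pos: [0.4693, 0.2115, 0.0236]
eef_rot: [-180.0, -0.0, -90.0]
contact_force: [0.0, 0.5, -5.1]
gripper_width: 0.0391
gripper_force: 35.0
```

Emit:
move_arm(targets=[[[0,0,0.1],[0,0,0]],[[0,0,0.15],[0,0,0]],[[0,0,0.15],[0,0,0]]])

```text
time_s: 41.48
tcp_pos: [0.4692, 0.2115, 0.0221]
eef_rot: [-180.0, 0.0, -90.0]
contact_force: [0.2, -0.4, -5.3]
gripper_width: 0.0393
gripper_force: 35.0
```

Emit:
move_arm(targets=[[[0,0,0.08],[0,0,0]],[[0,0,0.15],[0,0,0]],[[0,0,0.15],[0,0,0]]])

```text
time_s: 41.85
tcp_pos: [0.4692, 0.2114, 0.0205]
eef_rot: [180.0, -0.0, -90.0]
contact_force: [0.3, -0.1, -6.0]
gripper_width: 0.0388
gripper_force: 35.0
```

Emit:
move_arm(targets=[[[0,0,0.07],[0,0,0]],[[0,0,0.1],[0,0,0]],[[0,0,0.1],[0,0,0]]])

```text
time_s: 42.22
tcp_pos: [0.4693, 0.2115, 0.0204]
eef_rot: [-180.0, 0.0, -90.0]
contact_force: [-4.9, -1.7, 4.5]
gripper_width: 0.0394
gripper_force: 35.0
```

Emit:
move_arm(targets=[[[0,0,0],[0,0,0]],[[0,0,0],[0,0,0]],[[0,0,0],[0,0,0]]], jaw=5)

```text
time_s: 42.6
tcp_pos: [0.4696, 0.2118, 0.0197]
eef_rot: [-180.0, 0.0, -90.0]
contact_force: [-0.5, -1.4, -0.6]
gripper_width: 0.0499
gripper_force: 0.0
```

Emit:
move_arm(targets=[[[0,0,-1],[0,0,0]],[[0,0,-5],[0,0,0]],[[0,0,-10],[0,0,0]],[[0,0,-15],[0,0,0]],[[0,0,-20],[0,0,0]]])

```text
time_s: 43.22
tcp_pos: [0.4691, 0.2113, 0.2222]
eef_rot: [-180.0, 0.0, -90.0]
contact_force: [1.4, 1.4, -0.4]
gripper_width: 0.0499
gripper_force: 0.0
```

Emit:
move_arm(targets=[[[-6,-1,0],[0,0,0]],[[-12,-2,0],[0,0,0]],[[-18,-3,0],[0,0,0]],[[-23,-3,0],[0,0,0]],[[-23,-3,0],[0,0,0]]])

```text
time_s: 43.85
tcp_pos: [0.4987, 0.4444, 0.2188]
eef_rot: [180.0, -0.0, -89.9]
contact_force: [1.1, -0.3, 0.2]
gripper_width: 0.0499
gripper_force: 0.0
```

```bash
python3 - <<'E'
from h import *
print(tcp(),r.get_state()["qd"].round(2))
a=viewer.capture("top")["image"][110:255,75:445];b=viewer.capture("scene")["image"][120:345,100:380]
cv2.imwrite("pics/end.png",np.vstack([cv2.resize(a,(740,290)),cv2.resize(b,(740,310))[:, :]]))
E
```

```text
(43.85, array([0.4987, 0.4444, 0.2188]), array([180. ,  -0. , -89.9])) [-1.79 -2.34 -2.96 -0.22 -0.21  1.07]
```

View pics/end.png

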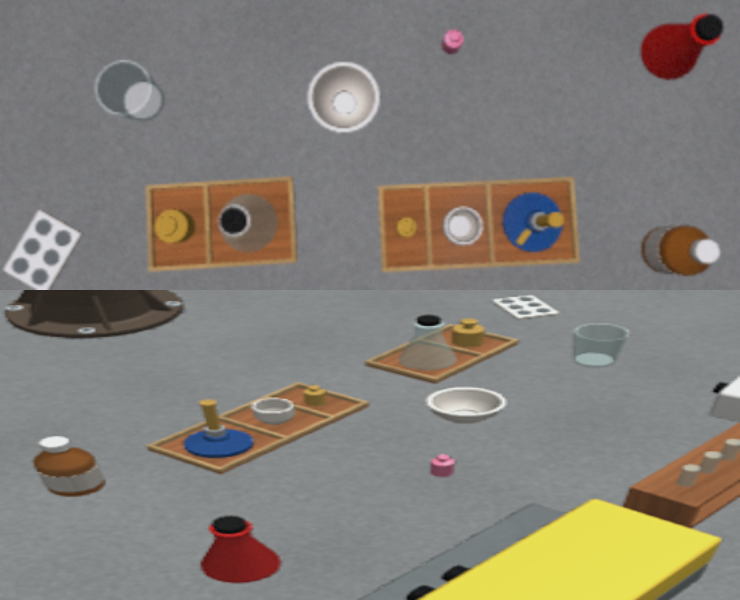

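All five things stand upright in the right compartments, with the burner at (533,222), crucible (463,226), small weight (407,227), flask (247,222) and large weight (172,226). The beaker, bottle, mortar and both look-alikes have not moved.

```bash
python3 -c "
from h import *
print(r.close_job())"
```

```text
the job is handed in; nothing more can be done
None
```

Both kits are made up, with each item standing upright in its compartment and the bystanders and look-alikes left untouched; I handed the job in at about 44 s, and no verdict was returned.

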